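# Zero the tester and hold a drive module in the contact jig

## Robot

A 6-joint arm with a two-finger parallel gripper is mounted at the origin on the work surface. World frame = base frame: x ahead of the robot, y to its left, z up, the work surface at z = 0. Lengths are in mm, angles in rad, forces in N, time in s.
With the tool pointing down it reaches from about 275 to 750 mm from the base axis. Payload 10.2 kg.
Tool frame: the origin (TCP) lies where the fingers leave the gripper's body, on its centre line; the fingertips stand 73 mm ahead of it and the grasp point (between the pads) lies 54 mm ahead of it; z points along the fingers, y is the direction in which the jaws open and shut (so a half turn about z gives the same grasp; the last joint's range is limited). The gripper opens to 85 mm and grips with 20 to 120 N. Pads are 22 mm wide; open, the fingers measure 114 mm over their backs; the gripper's body (76 mm by 85 mm) begins 54 mm behind the grasp point. The pads swing forward as they close: fully open they stand 13 mm farther back than shut.
Start: joints at [-1.489, 0.313, 1.498, -0, 1.331, -0.223], TCP at [157.541, -500.812, 303.894] pointing down, gripper open.
Joint ranges: [-2.94, 2.94], [-0.97, 2.17], [0.19, 2.56], [-1.23, 4.37], [0.02, 3.11], [-2.88, 2.88]. Speed limits (rad/s): [2.39, 2.39, 3.01, 3.14, 3.14, 3.14].

## Interface

Orientations are given as a unit quaternion [x, y, z, w].
In Python, from workcell import manip gives the robot as it stands.
- The arm moves only by the tool play_rows, never from a script. Its argument "increments" is a list that holds one entry, the list of rows, each a list of 7 numbers: the turn, a rotation vector about the tool's x, y, z in degrees, then the shift along the tool's x, y, z in m, then the finger opening in m, from 0 to 0.0854. In form: [[[ax, ay, az, tx, ty, tz, fingers], ...]]. A call has exactly 10 rows; each row is the pose to reach, as a shift and turn from the pose commanded when the call began, along the tool's axes at that moment; what a row does not reach only later rows make up. A row lasts 1/8 s, in which the tool goes at most 62.5 mm and 10.7 degrees, less where a joint would pass 70% of its speed; a pose out of reach is approached as far as the arm can. A call with a gripper value outside its range is refused whole. The fingers move at their own pace and stop on an object; "force" is the grip in N (left out, the last holds). Time passes only in rows, so rows that repeat a pose let the fingers close, or fill a call up. It gives the time, the measured TCP pose, the force and the opening at its end, in the units of the state.
- manip.sense(): the state, without advancing time (a new reading comes with each control period).
- manip.snapshot(name): name is "scene" or "side" or "wrist"; returns (picture, depth): 384x512x3 uint8, red, green, blue; 384x512 float32, mm along the optical axis (not along the pixel's ray), 0 where there is no reading.
- manip.camera_params(name): a dict with "mtx" (3x3 intrinsics, pixels), "k1" (the pictures are not rectified: a ray, as slopes to the right and down, at radius r is drawn at 1 + k1 r^2 times it, then the intrinsics apply), "camera_from_world" (4x4, takes a point from world to camera coordinates). Camera axes: x right, y down, z forward; pixel columns grow to the right and rows downward; lengths in mm; the calibration is good to about 2 mm. A picture is of the moment at which its call begins: read the wrist's pose just before it. camera_params takes no time and is no camera call; for the wrist camera it gives the pose at the moment of the call.
- manip.finish_job(): hands the job in, once; it reports no verdict.
The state is a dict: "time": time; "q": joint angles; "joint_vel": joint speeds; "joint_torque": joint torques, N m; "tcp_pos": TCP position; "tcp_rot": TCP orientation; "ft_force": force on the tool from outside, world axes, zero at the start; "ft_torque": the same for the moment, N m; "grip_width": opening from 0.0 (shut) to 1.0 (fully open).
Only numpy, scipy, OpenCV 4.12 (cv2) and the standard library are available. Lean on these libraries where they do the work, as an engineer would, in place of code of your own. Each camera call takes 0.05 s, during which the arm holds its last target.

## Task

First turn the tester's peak-pointer knob back to its zero stop. Then put the small flanged drive module on the bed of the test jig with its terminals facing the sprung contact bar and one end against the stop block, and with one diagonal push on it press it firmly (10 to 20 N each way) down on the bed and into the bar together, so that the bar is pushed in by about 5 mm. Finish while holding that push (do not let go), without pressing brutally hard, and leave the other things on the bench where they are.

Things in the scene. Friction and masses are not known exactly. Their poses are not given: they have to be found in the camera images.
- peak_knob (a joint): black peak-pointer knob on the tester's top, rad. 0 = zero stop (hard end), where the knob's grip bar lies along the tester's x axis; the value grows clockwise seen from above (to 2.0), so zeroing means turning it counter-clockwise. It starts 0.6 to 1.3 rad off zero. Light friction (0.03 N m); it stays where left.
- peak_knob_grip (a point): point on the knob's vertical axis at the height to grip its bar, 87 mm above the bench. The upright grip bar is 14 mm thick, 42 mm long, its top 94 mm above the bench, and stands on a round skirt whose top is at 64 mm; a white mark on one end of the bar points along the tester's -x at zero, at the first tick of the dial
- tester: grey tester box 160 x 130 x 50 mm (x, y, z), fixed to the bench, white dial and the knob in the middle of its top; origin centre of the underside
- jig: test jig, fixed to the bench; origin centre of its underside at bench level, x points towards the contact bar (away from the robot), z up. Bed top is 14 mm above the origin. The bar's face stands at x = +45 mm when the bar is out, spanning y = -60 to +70 mm. The steel stop block (50 x 25 mm, 26 mm high above the bed) stands at the -y side: its face towards +y is at y = -60 mm, and it spans x = -13 to +37 mm. A module fully home thus has its centre at y = -18 mm.
- bed: aluminium bed plate of the jig, 190 x 190 x 10 mm, its axes parallel to the jig's; origin centre of its underside, top 10 mm above
- bar (a joint): how far the black contact bar (fence; 130 mm long, its top 30 mm above the bed) is pushed in towards the jig's +x, m: 0 = out, 0.008 = bottomed. Spring: 3 N to start moving it, then 1.5 N per mm.
- bar_face (a point): centre of the contact bar's face that looks to the jig's -x, 16 mm above the bed
- module: the drive module: blue box 50 x 84 x 40 mm (x, y, z) with a mounting flange on its -x side that runs on 30 mm beyond the box over the whole 84 mm, 5 mm thick at the bottom (the only blue housing with a flange). Green terminals lie flush in the +x face. Mass 0.25 to 0.5 kg. Origin centre of the underside of the 50 x 84 mm box, z up. The corner where flange top and the box's -x wall meet takes a fingertip that pushes down and forward at once.
- terminal_face (a point): on the module's +x face, in the middle of its length, 16 mm above its underside
- flange_mid (a point): middle of the flange's top, 40 mm behind the module's origin (-x), 5 mm above its underside
- big_drive: bystander: larger blue drive without a flange, 60 x 100 x 55 mm, which stands near the module (either may be the nearer); origin centre of the underside
- screwdriver: bystander: screwdriver 170 mm long
- tape_roll: bystander: yellow tape roll 90 mm across, 24 mm high
- heat_sink: bystander: finned aluminium heat sink 50 x 70 x 28 mm
- small_relay: bystander: white relay box 35 x 50 x 30 mm
- screw_tray: bystander: grey divided tray 120 x 160 x 35 mm
- flux_bottle: bystander: white bottle 48 mm across, 100 mm high
Things that resemble listed ones, but are neither listed nor needed, are in the scene too. What is shaped like the module but orange or red is not meant.

How it is judged:
By the outcome, as a careful person would: the job done as asked, in the order asked, and still so for the second after the job is handed in, while the arm keeps its last pose, push and grip.
It also fails if it takes over 67 s, if anything falls off the work surface, if the arm or the gripper's body presses on something with over 40 N, if the wrist force passes 120 N, or if a joint passes its speed limit or range.

## Working session

There is one attempt and no reset: what is moved stays moved. The work goes in short steps, Python scripts to look and compute and a tool call to move; the robot and the scene stay as the last step left them, time stands still between calls to the robot, and variables do not carry over. Pictures are saved under pics/ and viewed, and the job is handed in when it is done.

Besides the shell and the picture viewer there is one more tool, called after "Request:" as name([rows], argument=value, ...), one row to a line, values as JSON. play_rows: Moves the arm, as the interface text tells. Its arguments: {"type":"object","properties":{"increments":{"type":"array"},"force":{"type":"number"}},"required":["increments"]}

```bash
ls; mkdir -p pics; python3 - <<'E'
from workcell import manip
import cv2,numpy as np
print(manip.sense())
for n in ["scene","side","wrist"]:
    c=manip.camera_params(n); p,d=manip.snapshot(n)
    np.savez(f"pics/{n}0.npz",p=p,d=d,mtx=c["mtx"],k1=c["k1"],T=c["camera_from_world"])
    cv2.imwrite(f"pics/{n}0.png",cv2.resize(p[:,:,::-1],(800,600)))
    print(n,c)
E
```

```text
pics
{'time': 0.0, 'q': array([-1.48940401e+00,  3.13441967e-01,  1.49845448e+00, -2.93256955e-05,
        1.33101063e+00, -2.23395399e-01]), 'joint_vel': array([ 0.00068033, -0.00048269,  0.00076874,  0.00288141, -0.00015018,
       -0.00053587]), 'joint_torque': array([-1.95575580e-03, -4.12264824e+01, -2.59744388e+01, -2.78787584e-04,
        4.16622934e-03,  2.35068353e-05]), 'tcp_pos': array([ 157.51866569, -500.6292454 ,  303.33258019]), 'tcp_rot': array([ 9.88409768e-01,  1.51808099e-01,  3.24187708e-05, -6.56567225e-04]), 'ft_force': array([ 0.87362592,  0.75660804, -0.03426092]), 'ft_torque': array([ 0.01342398, -0.0050136 ,  0.02406701]), 'grip_width': 1.0017302686724598}
scene {'mtx': array([[350.41429869,   0.        , 256.91193978],
       [  0.        , 350.41429869, 190.05446538],
       [  0.        ,   0.        ,   1.        ]]), 'k1': -0.09730331103545337, 'camera_from_world': array([[ 6.76862943e-01,  7.36072403e-01, -7.34666571e-03,
        -3.56065308e+02],
       [ 4.64447226e-01, -4.34787719e-01, -7.71523437e-01,
        -1.59108988e+02],
       [-5.71091350e-
[... 568 characters left out ...]
468945e-01, -6.63130766e-01,
         1.35538443e+03],
       [ 0.00000000e+00,  0.00000000e+00,  0.00000000e+00,
         1.00000000e+00]])}
wrist {'mtx': array([[268.68015831,   0.        , 253.39328756],
       [  0.        , 268.68015831, 191.45206072],
       [  0.        ,   0.        ,   1.        ]]), 'k1': 0.01100589628673824, 'camera_from_world': array([[ 2.99910799e-01, -9.53967116e-01, -5.03449017e-04,
        -5.25410121e+02],
       [-9.06262832e-01, -2.85078114e-01,  3.12118806e-01,
        -4.11358498e+01],
       [-2.97894600e-01, -9.31515435e-02, -9.50042945e-01,
         3.79383644e+02],
       [ 0.00000000e+00,  0.00000000e+00,  0.00000000e+00,
         1.00000000e+00]])}
```

View pics/scene0.png

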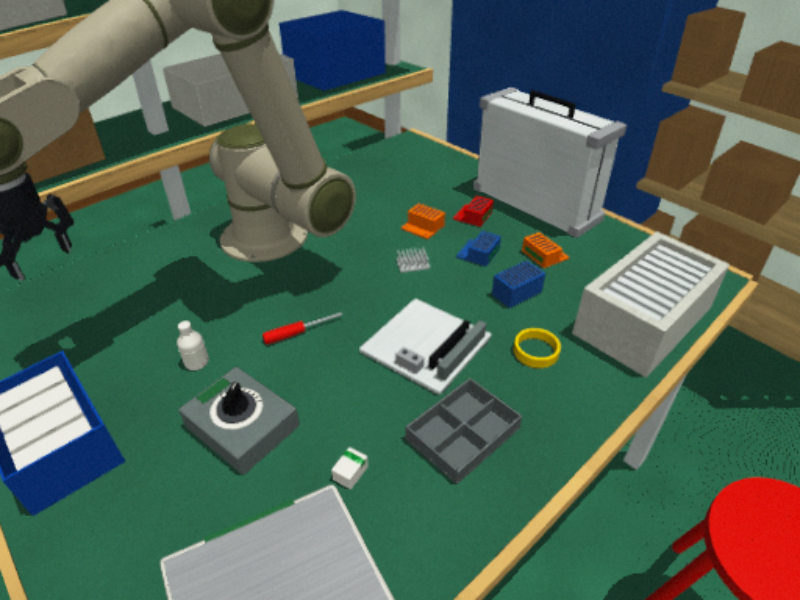

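View pics/side0.png

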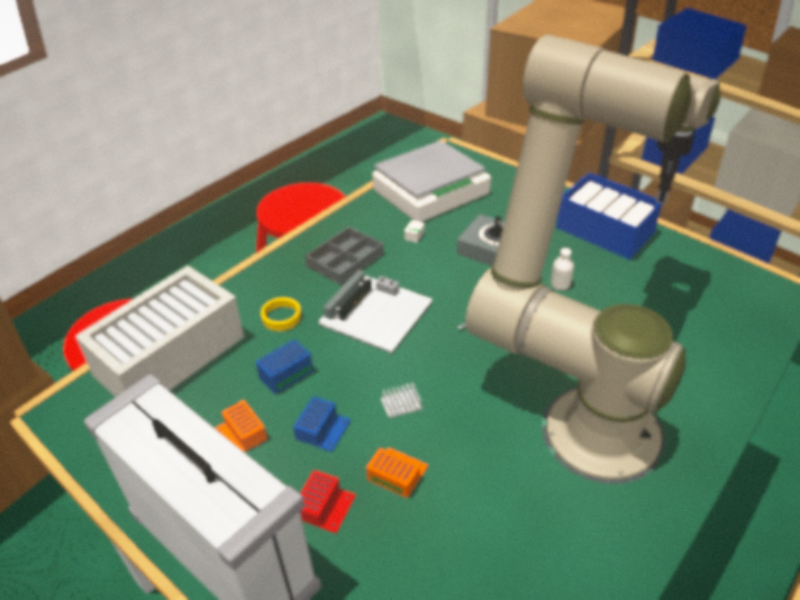

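View pics/wrist0.png

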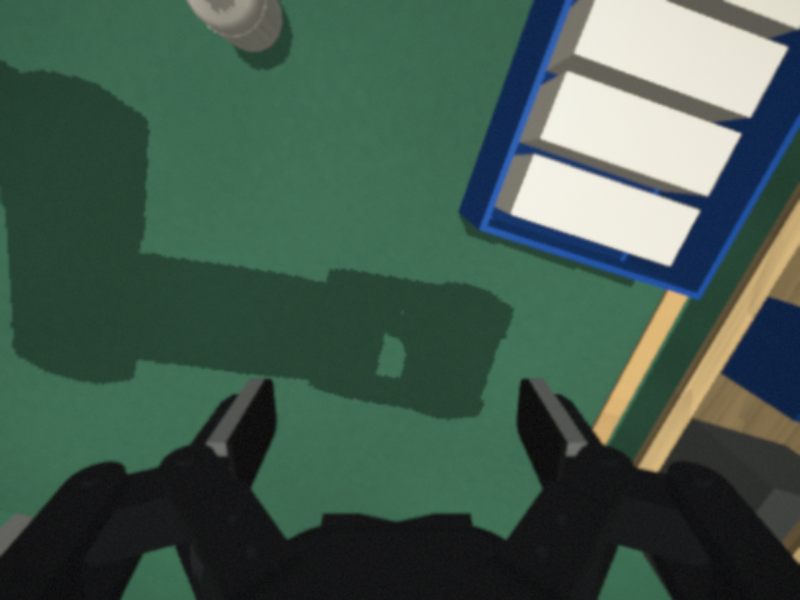

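The scene view (800 px) shows the tester with its knob at (237,405), the jig at (425,345), the tray at (463,430) and the bottle at (192,345). There are two blue housings. The one at (482,248) has a flange and is the smaller, so it fits the module. The one at (520,282) is bigger and has no flange, so it is big_drive. The orange and red ones at (425,220), (475,210) and (545,250) are decoys. I'll confirm with crops and build a point cloud.

```bash
cat > h.py <<'E'
import numpy as np, cv2
def load(f):
    z=np.load(f); return z["p"],z["d"],z["mtx"],float(z["k1"]),z["T"]
def cloud(f):
    p,d,K,k1,T=load(f)
    v,u=np.mgrid[0:384,0:512].astype(float)
    pts=np.stack([u.ravel(),v.ravel()],-1)[:,None]
    n=cv2.undistortPoints(pts,K,np.array([k1,0,0,0,0.]))[:,0]
    z=d.ravel()
    c=np.c_[n[:,0]*z,n[:,1]*z,z]
    w=(c-T[:3,3])@T[:3,:3]
    w[z==0]=np.nan
    return p,w.reshape(384,512,3)
def snap(name,tag):
    from workcell import manip
    c=manip.camera_params(name); p,d=manip.snapshot(name)
    f=f"pics/{tag}.npz"
    np.savez(f,p=p,d=d,mtx=c["mtx"],k1=c["k1"],T=c["camera_from_world"])
    cv2.imwrite(f"pics/{tag}.png",cv2.resize(p[:,:,::-1],(800,600),interpolation=cv2.INTER_CUBIC))
    return f
def bird(fs,x0,x1,y0,y1,zmin,zmax,s,out):
    # y left -> columns decreasing y ; rows decreasing x
    W=int((y1-y0)*s);H=int((x1-x0)*s);im=np.zeros((H,W,3),np.uint8);zb=np.full((H,W),-1e9)
    for f in fs:
        p,w=cloud(f)
        q=w.reshape(-1,3);c=p.reshape(-1,3)
        m=(q[:,2]>zmin)&(q[:,2]<zmax)&(q[:,0]>x0)&(q[:,0]<x1)&(q[:,1]>y0)&(q[:,1]<y1)
        q=q[m];c=c[m]
        r=((x1-q[:,0])*s).astype(int).clip(0,H-1);k=((y1-q[:,1])*s).astype(int).clip(0,W-1)
        o=np.argsort(q[:,2])
        im[r[o],k[o]]=c[o]
    cv2.imwrite(out,im[:,:,::-1])
E
python3 - <<'E'
import cv2,numpy as np
from h import *
p,w=cloud("pics/scene0.npz")
def crop(f,u0,u1,v0,v1,o):
    p=load(f)[0]; a=p[v0:v1,u0:u1,::-1]; s=min(780/(u1-u0),590/(v1-v0)); cv2.imwrite(o,cv2.resize(a,None,fx=s,fy=s,interpolation=cv2.INTER_CUBIC))
crop("pics/scene0.npz",240,380,115,215,"pics/c1.png")
crop("pics/scene0.npz",100,220,220,310,"pics/c2.png")
for n,(u,v) in dict(mod=(482,248),big=(520,282),knob=(235,395),bed=(400,340),stop=(410,355),bar=(460,340),tape=(538,332),tray=(463,430),heat=(413,262)).items():
    print(n,w[int(v*.64),int(u*.64)].round())
E
```

```text
mod [456. 321.  41.]
big [611. 263.  57.]
knob [ 506. -351.   92.]
bed [535. -12.  14.]
stop [597. -45.  39.]
bar [621.  68.  22.]
tape [712. 204.  17.]
tray [771. -85.  16.]
heat [368. 181.  23.]
```

View pics/c1.png

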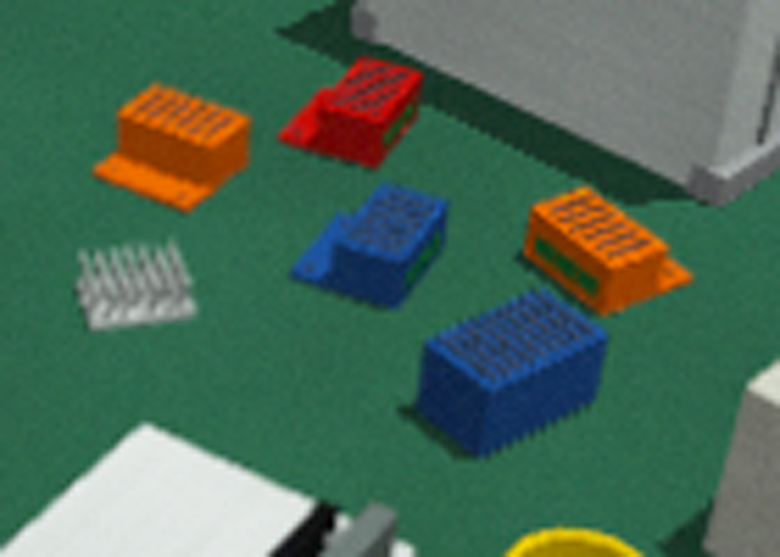

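View pics/c2.png

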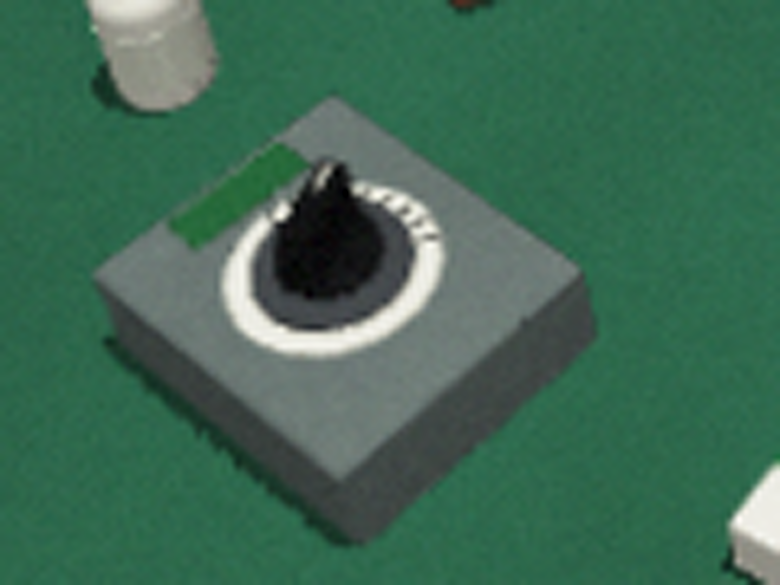

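The crop confirms it: the blue flanged module, with green terminals on its right, is at crop (375,245), and the finned block without a flange at (510,375) is big_drive. The knob's white mark is at crop (325,170). Next I'll fit the poses.

```bash
python3 - <<'E'
from h import *
fs=["pics/scene0.npz","pics/side0.npz"]
def pts(f,box):
    p,w=cloud(f);q=w.reshape(-1,3);x0,x1,y0,y1,z0,z1=box
    m=(q[:,0]>x0)&(q[:,0]<x1)&(q[:,1]>y0)&(q[:,1]<y1)&(q[:,2]>z0)&(q[:,2]<z1)
    return q[m],p.reshape(-1,3)[m]
def rect(q): 
    r=cv2.minAreaRect(q[:,:2].astype(np.float32)); return [np.round(x,1) for x in r]
for f in fs:
    print(f)
    for n,b in dict(tester=(400,640,-470,-230,44,56),knobtop=(450,570,-410,-290,80,97),skirt=(450,570,-410,-290,60,70),
       bed=(420,740,-150,160,11,17), stop=(520,680,-110,20,36,44), bar=(540,720,-60,120,38,50),module=(380,520,250,400,36,46),flange=(380,520,250,400,2.5,9),big=(540,700,180,340,50,62),bench=(300,700,-200,200,-10,8)).items():
        q,c=pts(f,b)
        if len(q)>10: print(n,len(q),q.mean(0).round(1),rect(q) , np.median(q[:,2]).round(1))
bird(fs,350,720,-450,400,-5,120,0.94,"pics/b.png")
E
```

```text
pics/scene0.npz
tester 1996 [ 508.5 -357.9   50.4] [array([ 498.9, -354.4]), array([163.3, 130.5]), np.float64(9.4)] 50.4
knobtop 107 [ 502.8 -354.9   90.7] [array([ 499.7, -352.6]), array([14.2, 44.5]), np.float64(33.4)] 92.2
skirt 96 [ 508.  -352.4   64.2] [array([ 506. , -355.7]), array([43.8, 30.9]), np.float64(79.0)] 64.0
bed 1754 [565.7  10.3  13.5] [array([601.2,  -4.5]), array([280.5, 274.9]), np.float64(89.7)] 13.4
stop 182 [616.9 -31.6  39.9] [array([619.1, -19.9]), array([102.3,  71.8]), np.float64(12.9)] 39.6
bar 391 [631.5  23.4  43.9] [array([613.1,  26.5]), array([100.9, 165.5]), np.float64(8.9)] 43.1
module 174 [445.4 343.5  39.3] [array([444.4, 344.8]), array([51.6, 89.5]), np.float64(17.7)] 39.2
flange 82 [427.8 323.1   4.7] [array([447.5, 324.4]), array([120.9, 131.6]), np.float64(4.5)] 4.5
big 330 [595.5 283.1  54.4] [array([594.5, 285.5]), array([103. ,  64.1]), np.float64(81.6)] 54.4
bench 7616 [ 5.042e+02 -3.210e+01  3.000e-01] [array([ 5.e+02, -1.e-01]), array([399.8, 399.9]), np.float64(0.0)] 0.2
pics/side0.npz
tester 339 [ 533.2 -326.2   51.8] [array([ 528.2
[... 251 characters left out ...]
(28.9)] 65.7
bed 1020 [556.2  30.8  14.5] [array([603. ,   5.1]), array([275.9, 306.7]), np.float64(0.5)] 14.7
stop 103 [613.  -28.3  40.8] [array([616.1, -23.1]), array([101.5,  55.8]), np.float64(37.2)] 41.6
bar 276 [625.8  24.   44. ] [array([635.4,  33.2]), array([140.2, 169.8]), np.float64(7.6)] 43.8
module 355 [443.1 350.   41.6] [array([443.7, 348.5]), array([52.8, 84.7]), np.float64(17.5)] 41.8
flange 515 [436.2 330.6   4.9] [array([449.9, 325. ]), array([139.7, 149.7]), np.float64(0.1)] 4.5
big 418 [592.1 292.2  56.4] [array([592.7, 291. ]), array([102. ,  65.1]), np.float64(81.9)] 56.4
bench 5456 [474.1  31.6   1.9] [array([500.,   0.]), array([399.7, 400. ]), np.float64(90.0)] 1.9
```

View pics/b.png

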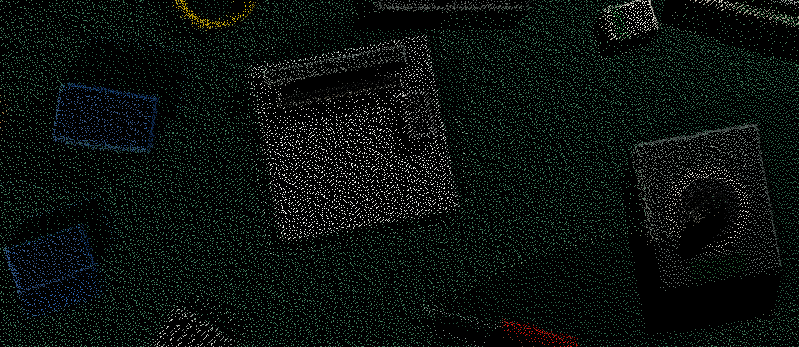

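Fits so far:

| Item | Position | Angle |
|---|---|---|
| Knob | about (499.5,-352.5) | bar along 123° |
| Tester | – | x axis at about 9.4°, so turn the knob about 66° counter-clockwise |
| Module | about (444,346) | x axis at about 17.6° |

Next is a jig fit and a planning helper.

```bash
cat > plan.py <<'E'
import numpy as np,sys
from scipy.spatial.transform import Rotation as R
def frame(yaw): # yaw of tool y (deg), tool down
    a=np.radians(yaw); y=[np.cos(a),np.sin(a),0]; x=[-np.sin(a),np.cos(a),0]
    return R.from_matrix(np.c_[x,y,[0,0,-1]])
def inc(p,yaw,ref=None):
    """increment from the pose (measured now or ref=(pos,yaw)) to TCP p (mm), yaw"""
    from workcell import manip
    if ref is None:
        s=manip.sense(); p0=s["tcp_pos"]; r0=R.from_quat(s["tcp_rot"])
    else: p0=np.array(ref[0],float); r0=frame(ref[1])
    d=r0.inv().apply(np.array(p)-p0)/1000
    rv=(r0.inv()*frame(yaw)).as_rotvec(degrees=True)
    return rv.round(2),d.round(4)
def st():
    from workcell import manip
    s=manip.sense(); m=R.from_quat(s["tcp_rot"]).as_matrix()
    print("t",round(s["time"],2),"p",s["tcp_pos"].round(1),"yawy",np.degrees(np.arctan2(m[1,1],m[0,1])).round(2),"z",m[:,2].round(3),"F",s["ft_force"].round(2),"T",s["ft_torque"].round(3),"g",round(s["grip_width"],3),"q6",s["q"][5].round(2))
E
python3 - <<'E'
from h import *
from plan import *
for f in ["pics/scene0.npz","pics/side0.npz"]:
    p,w=cloud(f); q=w.reshape(-1,3); c=p.reshape(-1,3).astype(int)
    for n,(b,cm) in dict(bed=((400,760,-180,180,8,18),lambda c:c.min(1)>140)).items():
        m=(q[:,0]>b[0])&(q[:,0]<b[1])&(q[:,1]>b[2])&(q[:,1]<b[3])&(q[:,2]>b[4])&(q[:,2]<b[5])&cm(c)
        a=q[m]; r=cv2.minAreaRect(a[:,:2].astype(np.float32)); print(f,n,len(a),r)
        print(cv2.boxPoints(r).round(0).tolist())
st()
print(inc([499.5,-352.5,220],33.4))
E
```

```text
pics/scene0.npz bed 1765 ((571.9044799804688, 21.491302490234375), (191.3439483642578, 191.52230834960938), 10.802400588989258)
[[460.0, 98.0], [496.0, -91.0], [684.0, -55.0], [648.0, 133.0]]
pics/side0.npz bed 1229 ((576.4794311523438, 25.549346923828125), (199.329833984375, 195.45767211914062), 10.6546630859375)
[[460.0, 103.0], [497.0, -89.0], [692.0, -52.0], [656.0, 140.0]]
t 0.15 p [ 157.5 -500.7  303.5] yawy -72.54 z [-0.     0.001 -1.   ] F [ 0.29 -0.45  0.84] T [ 0.069  0.03  -0.002] g 1.002 q6 -0.22
(array([-3.0000e-02, -6.0000e-02, -1.0594e+02]), array([ 0.3707, -0.0387,  0.0836]))
```

Request:
play_rows([
  [[0,0,-8,0.03,0,0,0.085],[0,0,-18,0.07,-0.005,0.005,0.085],[0,0,-28,0.11,-0.01,0.01,0.085],[0,0,-38,0.16,-0.015,0.015,0.085],[0,0,-48,0.21,-0.02,0.02,0.085],[0,0,-58,0.26,-0.025,0.03,0.085],[0,0,-68,0.31,-0.03,0.04,0.085],[0,0,-78,0.35,-0.035,0.05,0.085],[0,0,-88,0.365,-0.038,0.055,0.085],[0,0,-98,0.37,-0.039,0.06,0.085]],
])

```text
time: 1.4
tcp_pos: [499.6, -351.8, 243.1]
tcp_rot: [0.531, 0.847, 0.0, -0.0]
ft_force: [0.3, 0.2, 0.9]
grip_width: 0.992
```

```bash
python3 - <<'E'
from h import *
from plan import *
st(); snap("wrist","w1"); print(inc([499.5,-352.5,141],33.4))
E
```

```text
t 1.4 p [ 499.6 -351.8  243.1] yawy 25.87 z [-0.001  0.001 -1.   ] F [0.25 0.21 0.87] T [ 0.022  0.015 -0.018] g 0.992 q6 -1.26
(array([-0.02, -0.11, -7.15]), array([-0.001 , -0.0004,  0.1015]))
```

View pics/w1.png

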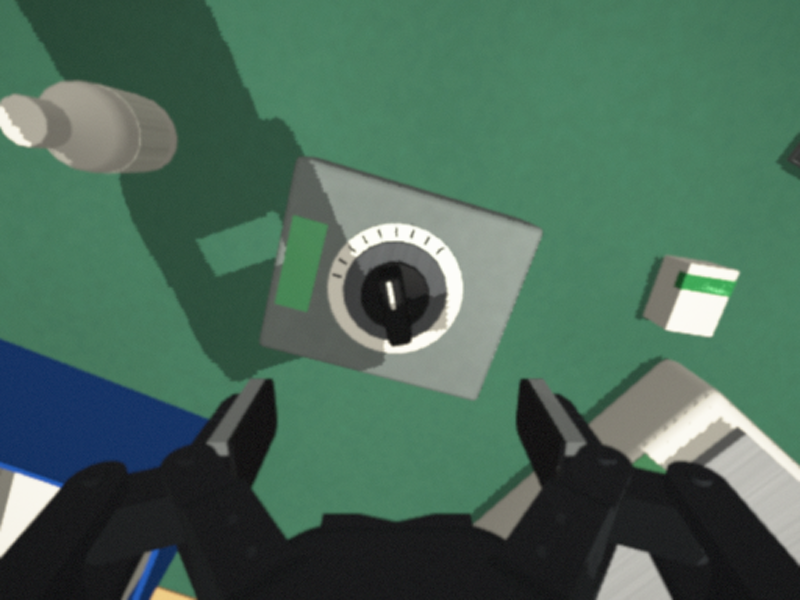

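The wrist view shows the knob centred at about (395,300), with its white mark at (391,293) towards the upper end, and the dial ticks at upper left. I'll refine from depth.

```bash
python3 - <<'E'
from h import *
p,w=cloud("pics/w1.npz")
q=w.reshape(-1,3);c=p.reshape(-1,3).astype(int)
def r(m): 
    a=q[m];print(len(a),a.mean(0).round(1),cv2.minAreaRect(a[:,:2].astype(np.float32)),np.median(a[:,2]).round(1));return a
B=(abs(q[:,0]-500)<120)&(abs(q[:,1]+353)<120)
k=B&(q[:,2]>85)&(q[:,2]<100)
print("knob");r(k)
print("mark");r(k&(c.min(1)>110))
print("dial");r(B&(q[:,2]>46)&(q[:,2]<54)&(c.min(1)>150)&(np.hypot(q[:,0]-500,q[:,1]+353)<50))
print("tester");r(B&(q[:,2]>46)&(q[:,2]<54))
g=B&(q[:,2]>46)&(q[:,2]<54)&(c[:,1]-c[:,0]>30);print("green");r(g)
E
```

```text
knob
736 [ 497.1 -351.5   93. ] ((497.77191162109375, -352.812744140625), (14.016290664672852, 40.85136413574219), 36.23114776611328) 93.3
mark
82 [ 494.7 -348.8   93.8] ((496.4598388671875, -355.56658935546875), (13.05982780456543, 38.356056213378906), 44.537025451660156) 93.8
dial
2504 [ 502.4 -344.2   50.5] ((500.74652099609375, -350.34271240234375), (94.56372833251953, 90.79242706298828), 56.807273864746094) 50.5
tester
15211 [ 494.3 -347.2   49.8] ((498.0484924316406, -353.0677490234375), (159.33950805664062, 129.29061889648438), 9.673833847045898) 49.8
green
1312 [ 435.8 -363.    50.7] ((448.6918640136719, -383.8895568847656), (42.62542724609375, 109.34797668457031), 32.67259979248047) 50.7
```

Request:
play_rows([
  [[0,0,-5,0,-0.001,0.01,0.07],[0,0,-10.5,0,-0.002,0.03,0.06],[0,0,-10.5,0,-0.002,0.055,0.05],[0,0,-10.5,0,-0.002,0.08,0.05],[0,0,-10.5,0,-0.002,0.1,0.05],[0,0,-10.5,0,-0.002,0.1,0.03],[0,0,-10.5,0,-0.002,0.1,0.008],[0,0,-10.5,0,-0.002,0.1,0.008],[0,0,-10.5,0,-0.002,0.1,0.008],[0,0,-10.5,0,-0.002,0.1,0.008]],
], force=25)

```text
time: 2.7
tcp_pos: [498.3, -352.7, 145.1]
tcp_rot: [0.455, 0.891, 0.001, 0.002]
ft_force: [8.0, 5.5, -1.9]
grip_width: 0.158
```

```bash
python3 -c "
from plan import *
st()"
```

```text
t 2.7 p [ 498.3 -352.7  145.1] yawy 35.92 z [ 0.004  0.    -1.   ] F [ 7.98  5.5  -1.94] T [ 0.695 -1.262 -0.049] g 0.158 q6 -1.44
```

Request:
play_rows([
  [[0,0,0,0,0.001,0,0.008],[0,0,-7.5,0,0.001,0,0.008],[0,0,-15,0,0.001,0,0.008],[0,0,-23,0,0.001,0,0.008],[0,0,-31,0,0.001,0,0.008],[0,0,-39,0,0.001,0,0.008],[0,0,-46,0,0.001,0,0.008],[0,0,-53,0,0.001,0,0.008],[0,0,-58,0,0.001,0,0.008],[0,0,-58,0,0.001,0,0.008]],
])

```text
time: 3.95
tcp_pos: [498.7, -352.5, 145.0]
tcp_rot: [-0.035, 0.999, -0.0, 0.001]
ft_force: [4.8, 4.2, -1.3]
grip_width: 0.155
```

```bash
python3 -c "
from plan import *
st()"
```

```text
t 3.95 p [ 498.7 -352.5  145. ] yawy 93.99 z [ 0.003 -0.    -1.   ] F [ 4.8   4.19 -1.26] T [ 0.513 -0.837 -0.027] g 0.155 q6 -2.45
```

Request:
play_rows([
  [[0,0,-1,0.0005,0,0,0.008],[0,0,-2,0.0005,0,0,0.008],[0,0,-3,0.0005,0,0,0.008],[0,0,-4,0.0005,0,0,0.008],[0,0,-5,0.0005,0,0,0.008],[0,0,-6,0.0005,0,0,0.008],[0,0,-7,0.0005,0,0,0.008],[0,0,-8,0.0005,0,0,0.008],[0,0,-8,0.0005,0,0,0.008],[0,0,-8,0.0005,0,0,0.008]],
])

```text
time: 5.2
tcp_pos: [498.5, -352.5, 145.1]
tcp_rot: [-0.103, 0.995, -0.0, 0.002]
ft_force: [8.2, 4.7, -1.7]
grip_width: 0.155
```

```bash
python3 -c "
from plan import *
st()"
```

```text
t 5.2 p [ 498.5 -352.5  145.1] yawy 101.8 z [ 0.004 -0.    -1.   ] F [ 8.17  4.74 -1.66] T [ 0.61  -1.302 -0.96 ] g 0.155 q6 -2.59
```

The twist moment rose to 0.96 N m, so the knob is on its zero stop. Releasing and lifting off.

Request:
play_rows([
  [[0,0,0,0,0,0,0.03],[0,0,0,0,0,0,0.05],[0,0,0,0,0,0,0.05],[0,0,0,0,0,-0.02,0.05],[0,0,0,0,0,-0.05,0.05],[0,0,0,0,0,-0.08,0.06],[0,0,0,0,0,-0.1,0.07],[0,0,0,0,0,-0.11,0.085],[0,0,0,0,0,-0.11,0.085],[0,0,0,0,0,-0.11,0.085]],
])

```text
time: 6.45
tcp_pos: [497.1, -352.7, 252.9]
tcp_rot: [-0.104, 0.995, 0.001, -0.001]
ft_force: [-0.7, -0.1, 0.9]
grip_width: 0.992
```

```bash
python3 - <<'E'
from h import *
from plan import *
st(); f=snap("wrist","w2")
p,w=cloud(f)
q=w.reshape(-1,3);c=p.reshape(-1,3).astype(int)
B=(abs(q[:,0]-500)<120)&(abs(q[:,1]+353)<120)
for m in [B&(q[:,2]>85)&(q[:,2]<100),B&(q[:,2]>46)&(q[:,2]<54)]:
    print(cv2.minAreaRect(q[m][:,:2].astype(np.float32)))
print(inc([440,350,260],17.6),inc([520,-100,290],60))
E
```

```text
t 6.45 p [ 497.1 -352.7  252.9] yawy 101.96 z [-0.001  0.001 -1.   ] F [-0.67 -0.13  0.89] T [-0.059 -0.07   0.031] g 0.992 q6 -2.59
((497.318115234375, -353.292236328125), (40.954551696777344, 13.737648963928223), 11.563830375671387)
((497.87835693359375, -353.326171875), (159.3821563720703, 129.43902587890625), 9.677379608154297)
(array([ 3.000e-02, -1.000e-01,  8.436e+01]), array([-0.0897,  0.6993, -0.0062])) (array([ 0.06, -0.08, 41.96]), array([-0.0747,  0.2426, -0.0368]))
```

View pics/w2.png

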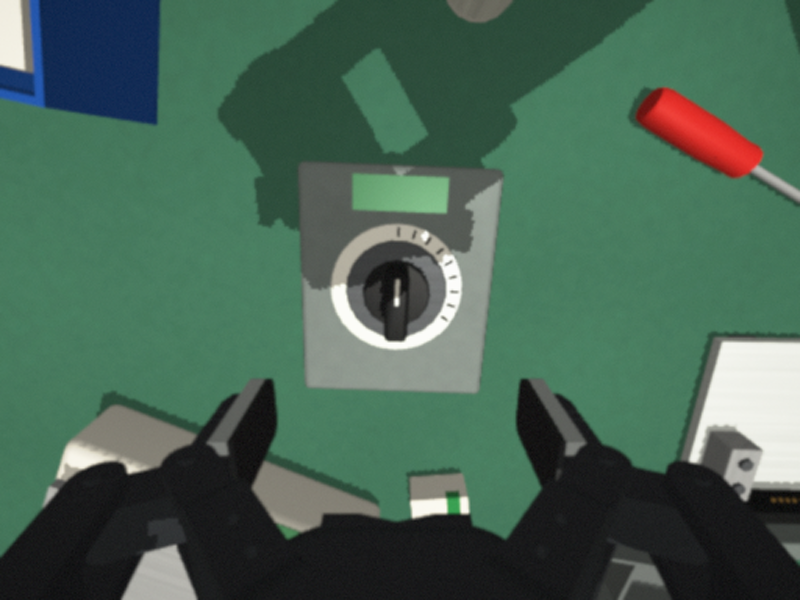

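The bar now lies along the tester's x axis, and its mark points at the first tick (398,230). Next I'll look at the jig from above.

Request:
play_rows([
  [[0,0,5,-0.01,0.02,-0.02,0.085],[0,0,14,-0.025,0.05,-0.04,0.085],[0,0,23,-0.04,0.095,-0.06,0.085],[0,0,33,-0.06,0.14,-0.077,0.085],[0,0,43,-0.08,0.19,-0.077,0.085],[0,0,53,-0.1,0.24,-0.077,0.085],[0,0,63,-0.12,0.285,-0.077,0.085],[0,0,73,-0.14,0.325,-0.077,0.085],[0,0,82,-0.152,0.35,-0.077,0.085],[0,0,82,-0.152,0.352,-0.077,0.085]],
])

```text
time: 7.75
tcp_pos: [573.1, 24.4, 330.1]
tcp_rot: [0.573, 0.82, -0.0, -0.001]
ft_force: [-0.1, 0.0, -0.2]
grip_width: 0.995
```

```bash
python3 - <<'E'
from h import *
from plan import *
st(); f=snap("wrist","w3")
p,w=cloud(f)
q=w.reshape(-1,3);c=p.reshape(-1,3).astype(int)
B=(abs(q[:,0]-573)<150)&(abs(q[:,1]-23)<150)
def r(n,m): print(n,m.sum(),np.median(q[m][:,2]).round(1),cv2.minAreaRect(q[m][:,:2].astype(np.float32)))
r("bed",B&(q[:,2]>10)&(q[:,2]<17)&(c.min(1)>100))
# jig frame
a=np.radians(10.8);o=np.array([573,23]);d=q[:,:2]-o
J=np.c_[d@[np.cos(a),np.sin(a)],d@[-np.sin(a),np.cos(a)]]
m=B&(q[:,2]>36)&(q[:,2]<43)&(J[:,1]<-50)&(J[:,0]<42); r("stop",m);print(J[m].min(0),J[m].max(0))
m=B&(q[:,2]>42)&(q[:,2]<50); r("bar",m);print(np.percentile(J[m],[1,99],axis=0))
E
```

```text
t 7.75 p [573.1  24.4 330.1] yawy 20.11 z [-0.001  0.    -1.   ] F [-0.1   0.01 -0.18] T [-0.038  0.021  0.032] g 0.995 q6 -0.51
bed 13223 13.7 ((573.068359375, 22.92540740966797), (190.08587646484375, 190.03427124023438), 10.889928817749023)
stop 543 39.8 ((598.43603515625, -45.41669464111328), (49.687740325927734, 25.604373931884766), 11.67418098449707)
[-12.76274758 -85.13222544] [ 36.90557922 -59.07979469]
bar 2065 47.6 ((614.1768188476562, 32.50983428955078), (93.69921875, 156.58203125), 11.018214225769043)
[[  0.99140999 -73.39529873]
 [ 88.2555707   78.11284012]]
```

View pics/w3.png

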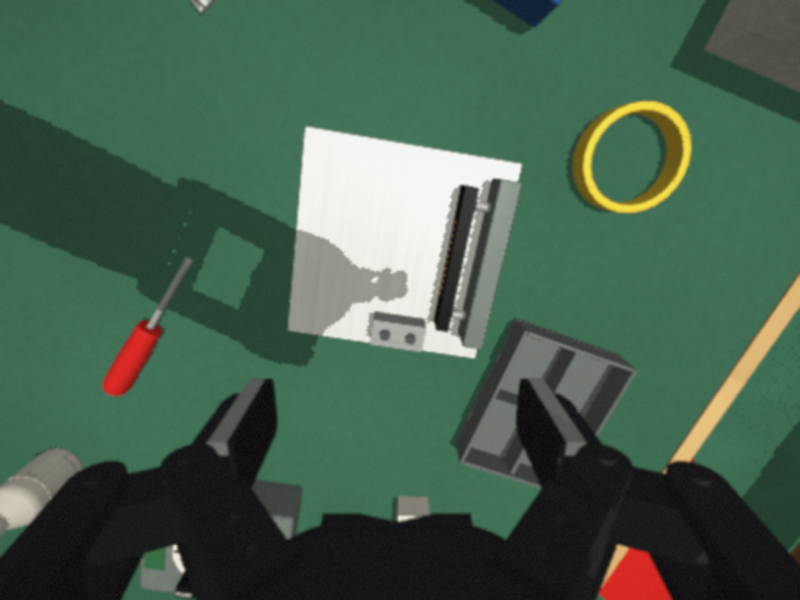

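Jig fit: centre (573,23), yaw 10.9°. The stop fits its specification. Moving over the module.

Request:
play_rows([
  [[0,0,0.3,0.02,-0.001,0,0.085],[0,0,0.6,0.06,-0.003,0,0.085],[0,0,0.9,0.11,-0.006,0,0.085],[0,0,1.2,0.16,-0.008,0,0.085],[0,0,1.6,0.21,-0.01,0.01,0.085],[0,0,1.9,0.26,-0.012,0.025,0.085],[0,0,2.2,0.3,-0.014,0.04,0.085],[0,0,2.5,0.33,-0.016,0.055,0.085],[0,0,2.5,0.345,-0.017,0.06,0.085],[0,0,2.5,0.347,-0.017,0.06,0.085]],
])

```text
time: 9.05
tcp_pos: [438.3, 343.4, 271.1]
tcp_rot: [0.591, 0.807, -0.0, 0.0]
ft_force: [0.1, -0.4, -0.7]
grip_width: 0.995
```

```bash
python3 - <<'E'
from h import *
from plan import *
st(); f=snap("wrist","w4")
p,w=cloud(f)
q=w.reshape(-1,3);c=p.reshape(-1,3).astype(int)
B=(abs(q[:,0]-440)<90)&(abs(q[:,1]-345)<90)
blue=(c[:,2]>c[:,0]+25)&(c[:,2]>c[:,1]+15)
def r(n,m): print(n,m.sum(),np.median(q[m][:,2]).round(1),cv2.minAreaRect(q[m][:,:2].astype(np.float32)))
r("top",B&(q[:,2]>36)&(q[:,2]<44))
r("flange",B&(q[:,2]>2.5)&(q[:,2]<7.5)&blue)
r("all",B&(q[:,2]>2.5)&(q[:,2]<44)&blue)
E
```

```text
t 9.05 p [438.3 343.4 271.1] yawy 17.52 z [-0. -0. -1.] F [ 0.06 -0.41 -0.67] T [-0.022 -0.019 -0.011] g 0.995 q6 0.15
top 3311 39.8 ((480.41363525390625, 369.90509033203125), (151.88082885742188, 91.83265686035156), 31.439699172973633)
flange 1382 4.7 ((405.35400390625, 335.17999267578125), (29.75198745727539, 82.56241607666016), 17.05327606201172)
all 4079 39.1 ((429.99200439453125, 343.1902770996094), (79.8979721069336, 83.86506652832031), 18.309160232543945)
```

View pics/w4.png

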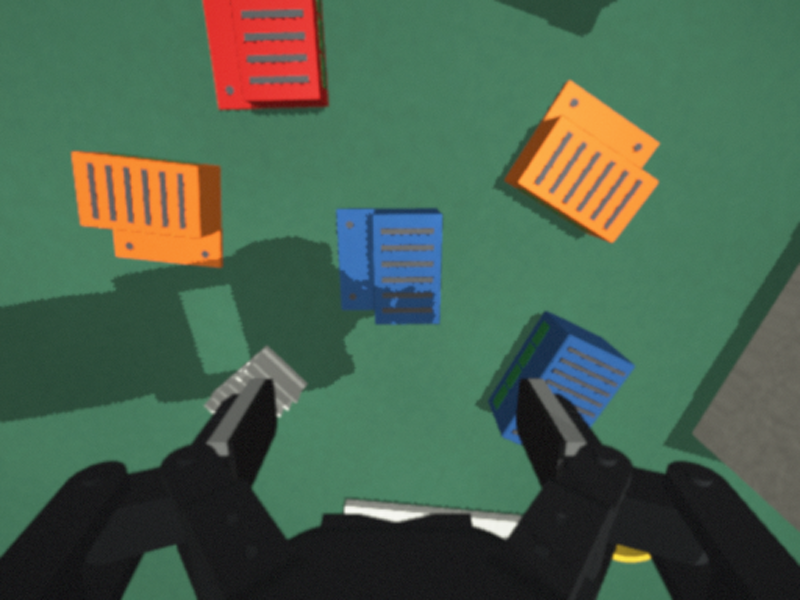

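The view shows the blue flanged module at (390,265), with its flange on the left and its terminals to the right. big_drive is at (565,380). Box centre is about (444,347.5) and yaw about 17.4°. Going down to grasp across x.

Request:
play_rows([
  [[0,0,0,0.002,0.0067,0.02,0.085],[0,0,0,0.002,0.0067,0.06,0.085],[0,0,0,0.002,0.0067,0.1,0.085],[0,0,0,0.002,0.0067,0.14,0.085],[0,0,0,0.002,0.0067,0.17,0.085],[0,0,0,0.002,0.0067,0.185,0.085],[0,0,0,0.002,0.0067,0.188,0.07],[0,0,0,0.002,0.0067,0.188,0.055],[0,0,0,0.002,0.0067,0.188,0.04],[0,0,0,0.002,0.0067,0.188,0.04]],
], force=30)

```text
time: 10.35
tcp_pos: [445.1, 347.5, 84.2]
tcp_rot: [0.592, 0.806, 0.001, 0.001]
ft_force: [0.8, -1.3, 6.4]
grip_width: 0.58
```

```bash
python3 -c "
from plan import *
st()"
```

```text
t 10.35 p [445.1 347.5  84.2] yawy 17.47 z [ 0.002  0.001 -1.   ] F [ 0.77 -1.26  6.39] T [-0.222  0.039  0.048] g 0.58 q6 0.15
```

Gripped: the opening is about 49.5 mm. Lifting.

Request:
play_rows([
  [[0,0,0,0,0,0,0.04],[0,0,0,0,0,-0.005,0.04],[0,0,0,0,0,-0.02,0.04],[0,0,0,0,0,-0.045,0.04],[0,0,0,0,0,-0.07,0.04],[0,0,0,0,0,-0.09,0.04],[0,0,0,0,0,-0.105,0.04],[0,0,0,0,0,-0.11,0.04],[0,0,0,0,0,-0.11,0.04],[0,0,0,0,0,-0.11,0.04]],
], force=40)

```text
time: 11.6
tcp_pos: [444.1, 347.1, 192.1]
tcp_rot: [0.592, 0.806, -0.001, -0.0]
ft_force: [0.5, -0.3, -2.6]
grip_width: 0.578
```

```bash
python3 - <<'E'
from h import *
from plan import *
st(); f=snap("wrist","w5")
p,w=cloud(f);q=w.reshape(-1,3);c=p.reshape(-1,3).astype(int)
s=(abs(q[:,0]-440)<90)&(abs(q[:,1]-345)<90)&(q[:,2]>90)
blue=(c[:,2]>c[:,0]+25)&(c[:,2]>c[:,1]+15)
for lo,hi in ((140,156),(100,125)):
    m=s&blue&(q[:,2]>lo)&(q[:,2]<hi); print(m.sum(),np.median(q[m][:,2]),cv2.minAreaRect(q[m][:,:2].astype(np.float32)))
print(inc([567.8,7.7,190],10.87))
E
```

```text
t 11.6 p [444.1 347.1 192.1] yawy 17.46 z [-0.001 -0.001 -1.   ] F [ 0.54 -0.26 -2.57] T [ 0.03  -0.03  -0.018] g 0.578 q6 0.15
11340 147.39685979489784 ((436.7038269042969, 347.1673278808594), (64.42493438720703, 81.37358093261719), 17.77496337890625)
3722 112.67918913664415 ((407.5097961425781, 355.1020812988281), (101.21261596679688, 65.26078033447266), 73.79544830322266)
(array([-0.08,  0.02,  6.59]), array([-0.3609,  0.0161,  0.0022]))
```

View pics/w5.png

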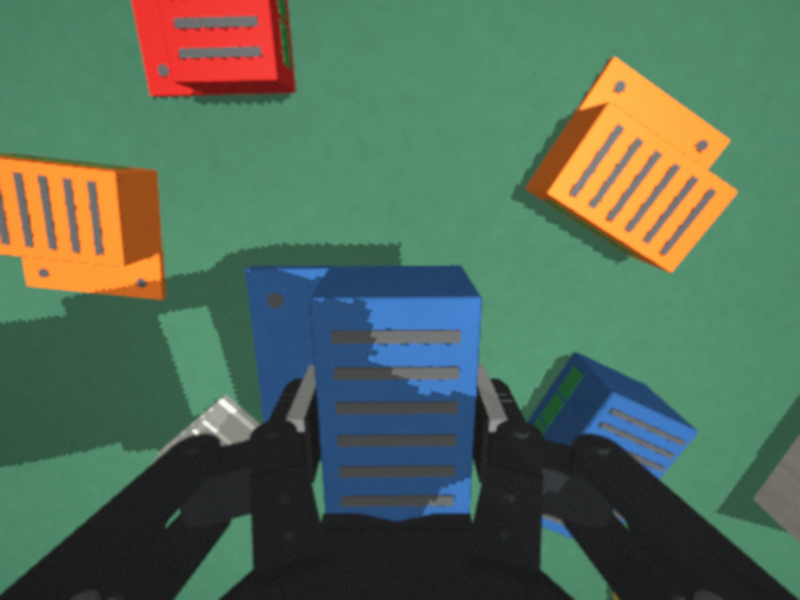

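The module is held squarely between the fingers. Carrying it over the jig.

Request:
play_rows([
  [[0,0,0.5,-0.015,0.001,0,0.04],[0,0,1,-0.045,0.002,0,0.04],[0,0,2,-0.09,0.004,0,0.04],[0,0,3,-0.135,0.006,0,0.04],[0,0,4,-0.18,0.008,0,0.04],[0,0,5,-0.225,0.01,0,0.04],[0,0,6,-0.27,0.012,0,0.04],[0,0,6.6,-0.315,0.014,0,0.04],[0,0,6.6,-0.345,0.015,0,0.04],[0,0,6.6,-0.361,0.016,0,0.04]],
])

```text
time: 12.9
tcp_pos: [568.1, 5.6, 192.7]
tcp_rot: [0.638, 0.77, -0.0, -0.0]
ft_force: [-1.0, -0.2, -2.4]
grip_width: 0.579
```

Request:
play_rows([
  [[0,0,0,0,0,0,0.04],[0,0,0,0,0,0.02,0.04],[0,0,0,0,0,0.045,0.04],[0,0,0,0,0,0.065,0.04],[0,0,0,0,0,0.08,0.04],[0,0,0,0,0,0.085,0.04],[0,0,0,0,0,0.086,0.04],[0,0,0,0,0,0.086,0.04],[0,0,0,0,0,0.086,0.04],[0,0,0,0,0,0.086,0.04]],
])

```text
time: 14.15
tcp_pos: [568.0, 7.7, 107.1]
tcp_rot: [0.637, 0.771, 0.0, 0.0]
ft_force: [0.3, 0.9, -2.3]
grip_width: 0.574
```

```bash
python3 - <<'E'
from h import *
from plan import *
st(); f=snap("wrist","w6"); snap("scene","s6")
print(inc([567.8,7.7,98],10.87))
E
```

```text
t 14.15 p [568.    7.7 107.1] yawy 10.86 z [ 0. -0. -1.] F [ 0.34  0.9  -2.31] T [-0.006  0.003  0.064] g 0.574 q6 -0.38
(array([ 0.02,  0.01, -0.01]), array([ 0.0001, -0.0002,  0.0091]))
```

View pics/w6.png

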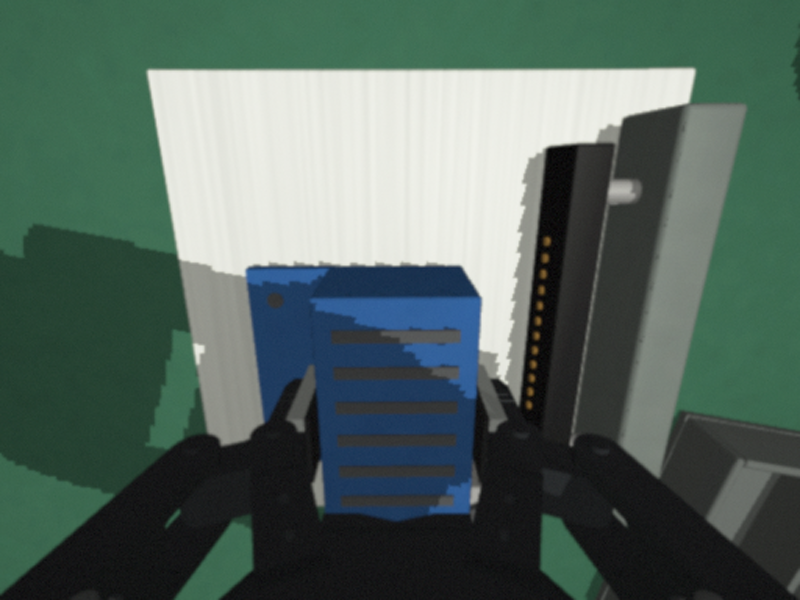

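View pics/s6.png

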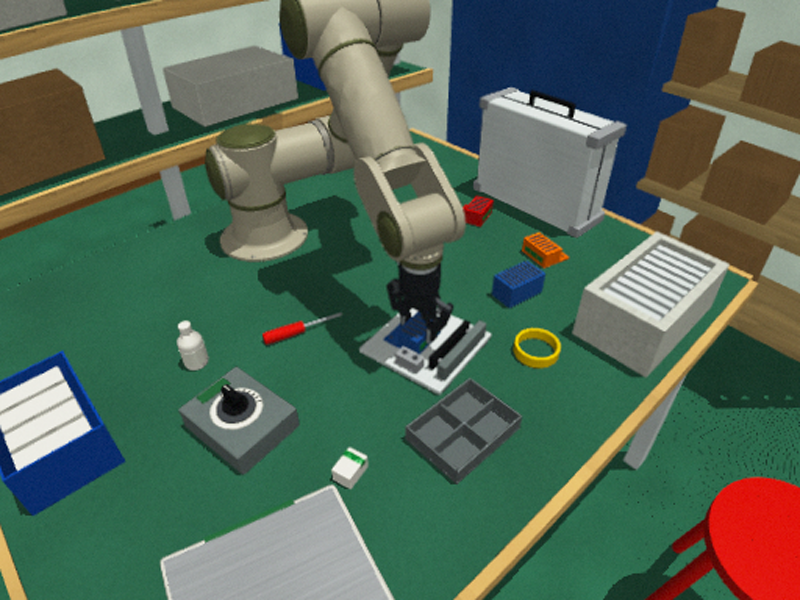

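Request:
play_rows([
  [[0,0,0,0,0,0.004,0.04],[0,0,0,0,0,0.008,0.04],[0,0,0,0,0,0.008,0.04],[0,0,0,-0.001,0,0.008,0.04],[0,0,0,-0.002,0,0.008,0.04],[0,0,0,-0.003,0,0.008,0.04],[0,0,0,-0.0035,0,0.008,0.04],[0,0,0,-0.004,0,0.008,0.04],[0,0,0,-0.0045,0,0.008,0.04],[0,0,0,-0.0045,0,0.008,0.04]],
])

```text
time: 15.5
tcp_pos: [568.7, 3.8, 98.9]
tcp_rot: [0.637, 0.771, 0.0, -0.0]
ft_force: [-1.6, 4.5, -1.4]
grip_width: 0.578
```

```bash
python3 -c "
from plan import *
st()"
```

```text
t 15.5 p [568.7   3.8  98.9] yawy 10.87 z [-0.     0.001 -1.   ] F [-1.56  4.52 -1.45] T [0.779 0.143 0.024] g 0.578 q6 -0.39
```

The end has touched the stop: +4.5 N, and the jig y of the TCP is -18.0 as expected. Setting down and releasing.

Request:
play_rows([
  [[0,0,0,0,0,0.0008,0.04],[0,0,0,0,0,0.0012,0.04],[0,0,0,0,0,0.0015,0.04],[0,0,0,0,0,0.0015,0.055],[0,0,0,0,0,0.0015,0.06],[0,0,0,0,0,0.001,0.062],[0,0,0,0,0,0,0.062],[0,0,0,0,0,-0.02,0.062],[0,0,0,0,0,-0.05,0.062],[0,0,0,0,0,-0.08,0.062]],
])

```text
time: 16.75
tcp_pos: [568.7, 3.2, 179.8]
tcp_rot: [0.637, 0.771, -0.0, -0.0]
ft_force: [0.8, -0.6, -0.5]
grip_width: 0.722
```

```bash
python3 - <<'E'
from h import *
from plan import *
st(); f=snap("wrist","w7")
p,w=cloud(f);q=w.reshape(-1,3);c=p.reshape(-1,3).astype(int)
a=np.radians(10.87);d=q[:,:2]-[573,23]
J=np.c_[d@[np.cos(a),np.sin(a)],d@[-np.sin(a),np.cos(a)],q[:,2]]
blue=(c[:,2]>c[:,0]+25)&(c[:,2]>c[:,1]+15)&(abs(J[:,0])<90)&(abs(J[:,1])<90)
for lo,hi in ((50,60),(16,24),(16,60)):
    m=blue&(q[:,2]>lo)&(q[:,2]<hi); print(m.sum(),cv2.minAreaRect(J[m][:,:2].astype(np.float32)),J[m].min(0).round(1),J[m].max(0).round(1))
E
```

```text
t 16.75 p [568.7   3.2 179.8] yawy 10.86 z [-0. -0. -1.] F [ 0.77 -0.61 -0.49] T [-0.075  0.011 -0.007] g 0.722 q6 -0.39
5066 ((-8.732641220092773, -17.463333129882812), (49.92170333862305, 84.25917053222656), 0.5540758371353149) [-33.9 -59.7  50.2] [16.6 24.8 56. ]
2497 ((-24.94182586669922, -17.391403198242188), (77.8223648071289, 83.7521743774414), 0.26829981803894043) [-63.9 -59.4  16.7] [13.8 24.6 23.7]
7925 ((-23.726455688476562, -21.79717254638672), (80.09764862060547, 92.76595306396484), 0.459657222032547) [-63.9 -68.   16.7] [16.6 24.8 56. ]
```

View pics/w7.png

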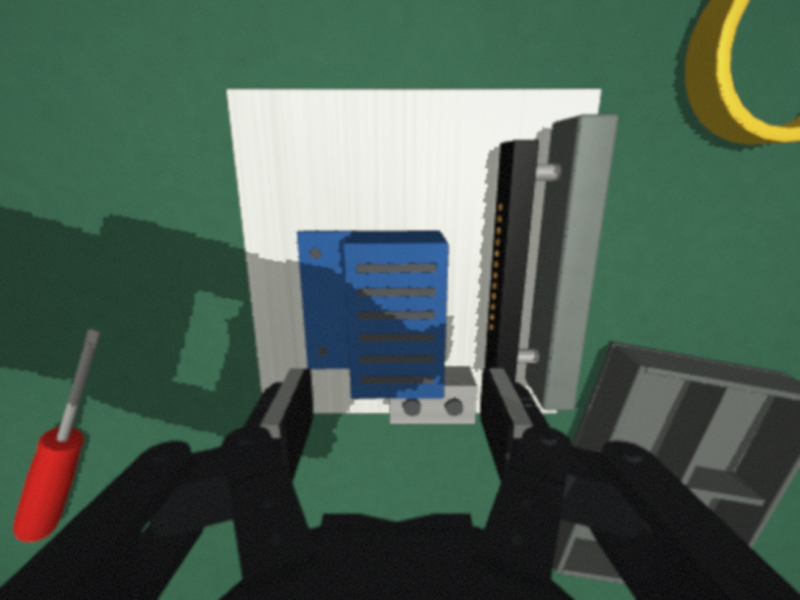

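The module sits at jig (-8.8,-17.5), nearly parallel, with its end at the stop and 29 mm from the bar. Next I'll shut the fingers and turn 90° behind the flange.

Request:
play_rows([
  [[0,0,-6,0,-0.005,-0.005,0.04],[0,0,-16,0,-0.012,-0.005,0.02],[0,0,-26,0,-0.02,0,0],[0,0,-36,0,-0.03,0,0],[0,0,-46,0,-0.037,0,0],[0,0,-56,0.001,-0.042,0,0],[0,0,-66,0.001,-0.042,0,0],[0,0,-76,0.001,-0.042,0,0],[0,0,-86,0.001,-0.042,0.01,0],[0,0,-90,0.001,-0.042,0.03,0]],
], force=40)

```text
time: 18.05
tcp_pos: [527.7, -3.8, 149.1]
tcp_rot: [-0.096, 0.995, -0.0, 0.001]
ft_force: [0.2, 0.5, 0.4]
grip_width: 0.004
```

```bash
python3 - <<'E'
from h import *
from plan import *
st(); snap("wrist","w8"); print(inc([527.2,-3.6,100],100.87))
E
```

```text
t 18.05 p [527.7  -3.8 149.1] yawy 101.06 z [ 0.002 -0.    -1.   ] F [0.16 0.49 0.37] T [ 0.051 -0.013 -0.004] g 0.004 q6 -1.99
(array([ 0.07, -0.16,  0.28]), array([-0.0008, -0.0002,  0.0462]))
```

View pics/w8.png

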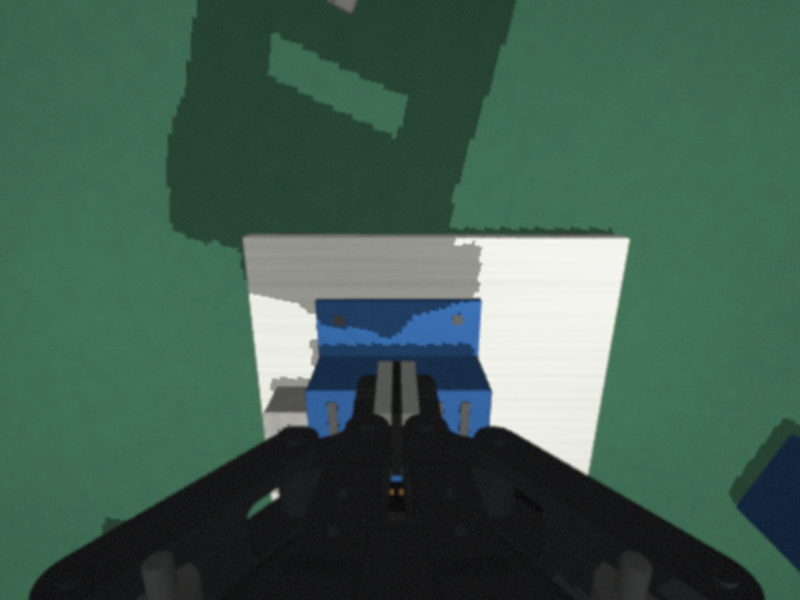

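The fingertip hangs behind the module, centred on it. Lowering to just above the flange.

Request:
play_rows([
  [[0,0,0.2,0,0,0.01,0],[0,0,0.2,0,0,0.025,0],[0,0,0.2,0,0,0.04,0],[0,0,0.2,0,0,0.048,0],[0,0,0.2,0,0,0.053,0],[0,0,0.2,0,0,0.053,0],[0,0,0.2,0,0,0.054,0],[0,0,0.2,0,0,0.055,0],[0,0,0.2,0,0,0.056,0],[0,0,0.2,0,0,0.056,0]],
])

```text
time: 19.35
tcp_pos: [527.4, -3.7, 92.9]
tcp_rot: [-0.093, 0.996, 0.0, -0.0]
ft_force: [-0.1, 0.1, -0.3]
grip_width: 0.0
```

```bash
python3 - <<'E'
from h import *
from plan import *
st(); snap("wrist","w9")
E
```

```text
t 19.35 p [527.4  -3.7  92.9] yawy 100.67 z [-0.  0. -1.] F [-0.15  0.11 -0.34] T [-0.009 -0.015 -0.012] g 0.0 q6 -1.99
```

View pics/w9.png

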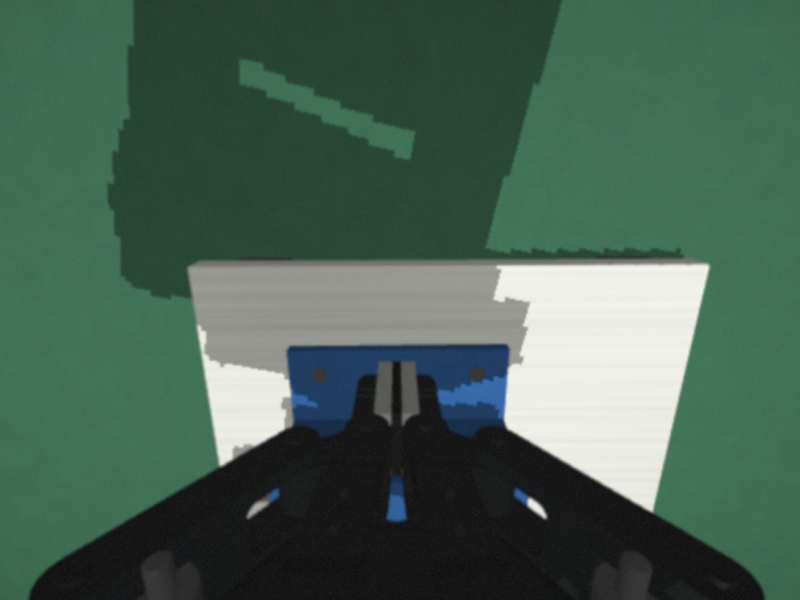

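Request:
play_rows([
  [[0,0,0,-0.002,0,0.0002,0],[0,0,0,-0.004,0,0.0004,0],[0,0,0,-0.005,0,0.0006,0],[0,0,0,-0.006,0,0.0009,0],[0,0,0,-0.007,0,0.0012,0],[0,0,0,-0.008,0,0.0014,0],[0,0,0,-0.009,0,0.0015,0],[0,0,0,-0.01,0,0.0015,0],[0,0,0,-0.011,0,0.0015,0],[0,0,0,-0.012,0,0.0015,0]],
])

```text
time: 20.65
tcp_pos: [538.6, -1.4, 91.7]
tcp_rot: [-0.093, 0.996, 0.0, -0.001]
ft_force: [-6.9, -0.5, 7.2]
grip_width: -0.001
```

```bash
cat >> plan.py <<'E'
def jst():
    from workcell import manip
    st(); s=manip.sense(); a=np.radians(10.87); c,n=np.cos(a),np.sin(a)
    d=s["tcp_pos"]-[573,23,0]; F=s["ft_force"]
    print("jig tcp",(c*d[0]+n*d[1]).round(2),(-n*d[0]+c*d[1]).round(2),d[2].round(2),"Fjig",(c*F[0]+n*F[1]).round(2),(-n*F[0]+c*F[1]).round(2),F[2].round(2))
E
python3 -c "
from plan import *
jst()"
```

```text
t 20.65 p [538.6  -1.4  91.7] yawy 100.67 z [-0.002  0.    -1.   ] F [-6.88 -0.53  7.24] T [-0.039  0.97  -0.021] g -0.001 q6 -1.98
jig tcp -38.36 -17.5 91.68 Fjig -6.86 0.78 7.24
```

The tip is in the corner and the module is sliding. Forces are about 7 N each way. Continuing towards the bar.

Request:
play_rows([
  [[0,0,0,-0.002,0,0,0],[0,0,0,-0.004,0,0,0],[0,0,0,-0.006,0,0,0],[0,0,0,-0.008,0,0,0],[0,0,0,-0.01,0,0,0],[0,0,0,-0.012,0,0,0],[0,0,0,-0.014,0,0,0],[0,0,0,-0.016,0,0,0],[0,0,0,-0.018,0,0,0],[0,0,0,-0.018,0,0,0]],
])

```text
time: 21.9
tcp_pos: [556.4, 2.1, 91.7]
tcp_rot: [-0.093, 0.996, 0.0, -0.001]
ft_force: [-5.8, 0.1, 6.7]
grip_width: 0.0
```

```bash
python3 - <<'E'
from h import *
from plan import *
jst(); snap("scene","s10"); snap("side","d10")
for n,b in (("s10",(225,320,180,255)),("d10",(195,290,160,235))):
    p=load(f"pics/{n}.npz")[0]; a=p[b[2]:b[3],b[0]:b[1],::-1]
    cv2.imwrite(f"pics/{n}c.png",cv2.resize(a,None,fx=7,fy=7,interpolation=cv2.INTER_CUBIC))
E
```

```text
t 21.9 p [556.4   2.1  91.7] yawy 100.67 z [-0.001  0.    -1.   ] F [-5.8   0.11  6.71] T [0.106 0.823 0.012] g 0.0 q6 -1.96
jig tcp -20.21 -17.44 91.69 Fjig -5.68 1.2 6.71
```

View pics/s10c.png

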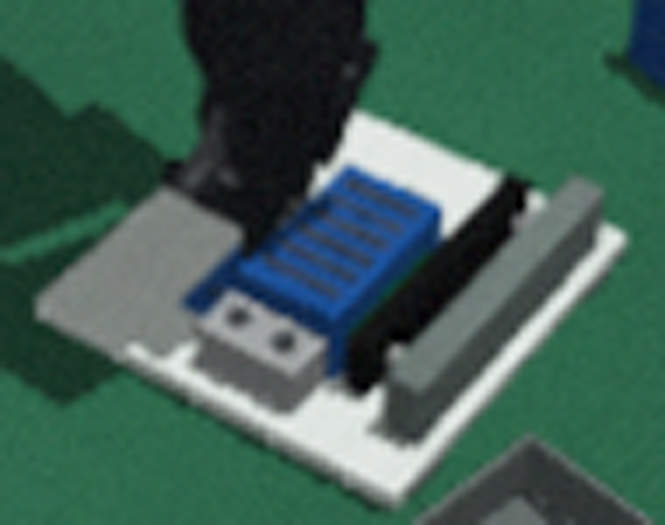

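View pics/d10c.png

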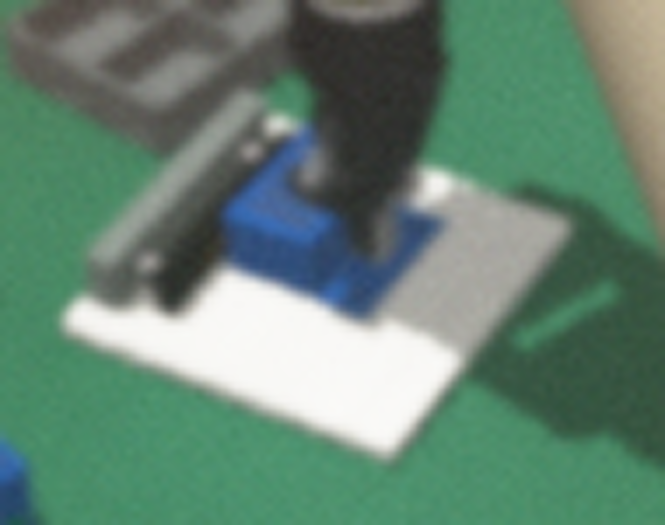

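A small gap to the bar remains (terminals at crop (390,290) in the scene view), and the module's end is at the stop block. Pushing into the bar.

Request:
play_rows([
  [[0,0,0,-0.001,0,0,0],[0,0,0,-0.002,0,0,0],[0,0,0,-0.003,0,0,0],[0,0,0,-0.004,0,0,0],[0,0,0,-0.005,0,0,0],[0,0,0,-0.0055,0,0.0001,0],[0,0,0,-0.006,0,0.0002,0],[0,0,0,-0.0065,0,0.0003,0],[0,0,0,-0.007,0,0.0004,0],[0,0,0,-0.007,0,0.0004,0]],
])

```text
time: 23.25
tcp_pos: [562.3, 3.1, 91.7]
tcp_rot: [-0.093, 0.996, 0.0, -0.002]
ft_force: [-16.4, -1.0, 16.2]
grip_width: 0.0
```

```bash
python3 -c "
from plan import *
jst()"
```

```text
t 23.25 p [562.3   3.1  91.7] yawy 100.69 z [-0.005 -0.    -1.   ] F [-16.43  -1.04  16.18] T [-0.206  2.177  0.042] g 0.0 q6 -1.96
jig tcp -14.27 -17.48 91.65 Fjig -16.33 2.08 16.18
```

The bar is moving. Down force rose to 16 N, so I'll ease it a little while advancing.

Request:
play_rows([
  [[0,0,0,0,0,-0.0005,0],[0,0,0,-0.0005,0,-0.0008,0],[0,0,0,-0.001,0,-0.0008,0],[0,0,0,-0.0015,0,-0.0008,0],[0,0,0,-0.002,0,-0.0008,0],[0,0,0,-0.0025,0,-0.0008,0],[0,0,0,-0.003,0,-0.0008,0],[0,0,0,-0.003,0,-0.0008,0],[0,0,0,-0.003,0,-0.0008,0],[0,0,0,-0.003,0,-0.0008,0]],
])

```text
time: 24.5
tcp_pos: [564.8, 3.6, 91.7]
tcp_rot: [-0.093, 0.996, 0.0, -0.003]
ft_force: [-15.2, -3.1, 11.3]
grip_width: -0.001
```

```bash
python3 - <<'E'
from h import *
from plan import *
jst(); f=snap("scene","s11")
p,w=cloud(f)
a=np.radians(10.87);q=w.reshape(-1,3);d=q[:,:2]-[573,23]
J=np.c_[d@[np.cos(a),np.sin(a)],d@[-np.sin(a),np.cos(a)],q[:,2]]
def bar(f):
    p,w=cloud(f);q=w.reshape(-1,3);d=q[:,:2]-[573,23]
    J=np.c_[d@[np.cos(a),np.sin(a)],d@[-np.sin(a),np.cos(a)],q[:,2]];c=p.reshape(-1,3).max(1)
    m=(J[:,2]>39)&(J[:,2]<47)&(J[:,1]>30)&(J[:,1]<65)&(J[:,0]>40)&(J[:,0]<70)&(c<70)
    return m.sum(),J[m].mean(0).round(2),np.percentile(J[m][:,0],[3,10,50,90,97]).round(1)
for n in("scene0","s6","s10","s11"): print(n,bar(f"pics/{n}.npz"))
p=p[180:255,225:320,::-1]; cv2.imwrite("pics/s11c.png",cv2.resize(p,None,fx=7,fy=7,interpolation=cv2.INTER_CUBIC))
E
```

```text
t 24.5 p [564.8   3.6  91.7] yawy 100.69 z [-0.006  0.    -1.   ] F [-15.21  -3.09  11.33] T [-0.373  2.061 -0.017] g -0.001 q6 -1.96
jig tcp -11.71 -17.5 91.73 Fjig -15.52 -0.17 11.33
scene0 (np.int64(29), array([52.36, 46.6 , 42.46]), array([47. , 48.1, 52.6, 56.4, 56.6]))
s6 (np.int64(31), array([52.  , 47.96, 42.62]), array([47. , 47.5, 52.3, 56. , 56.1]))
s10 (np.int64(29), array([52.29, 46.9 , 42.49]), array([46.9, 47.2, 52.8, 56. , 56.4]))
s11 (np.int64(30), array([55.02, 47.65, 42.5 ]), array([49.7, 50.2, 54.7, 59. , 59.6]))
```

View pics/s11c.png

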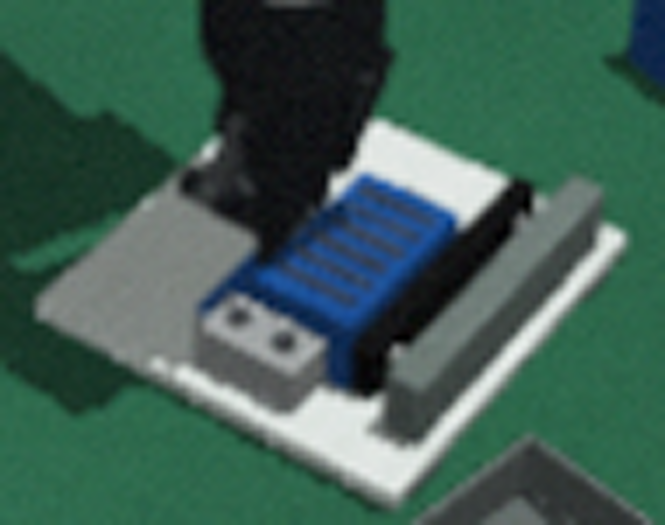

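By the image the bar is in about 2.8 to 3 mm, and the forces agree. It needs about 2 mm more.

Request:
play_rows([
  [[0,0,0,-0.0003,0,-0.0001,0],[0,0,0,-0.0006,0,-0.0002,0],[0,0,0,-0.0009,0,-0.0002,0],[0,0,0,-0.0012,0,-0.0002,0],[0,0,0,-0.0015,0,-0.0002,0],[0,0,0,-0.0018,0,-0.0002,0],[0,0,0,-0.0021,0,-0.0002,0],[0,0,0,-0.0023,0,-0.0002,0],[0,0,0,-0.0023,0,-0.0002,0],[0,0,0,-0.0023,0,-0.0002,0]],
])

```text
time: 25.8
tcp_pos: [566.5, 4.0, 91.7]
tcp_rot: [-0.093, 0.996, 0.0, -0.004]
ft_force: [-18.6, -4.2, 11.6]
grip_width: 0.0
```

```bash
cat > bar.py <<'E'
from h import *
from plan import *
import sys
jst(); f=snap("scene",sys.argv[1]); g=snap("side",sys.argv[1]+"d")
a=np.radians(10.87)
def bar(f):
    p,w=cloud(f);q=w.reshape(-1,3);d=q[:,:2]-[573,23]
    J=np.c_[d@[np.cos(a),np.sin(a)],d@[-np.sin(a),np.cos(a)],q[:,2]];c=p.reshape(-1,3).max(1)
    m=(J[:,2]>39)&(J[:,2]<47)&(J[:,1]>30)&(J[:,1]<65)&(J[:,0]>40)&(J[:,0]<70)&(c<70)
    return m.sum(),J[m].mean(0).round(2),np.percentile(J[m][:,0],[3,10,50,90,97]).round(1)
for n in("s10",sys.argv[1],"d10",sys.argv[1]+"d"): print(n,bar(f"pics/{n}.npz"))
p=load(f)[0][180:255,225:320,::-1]; cv2.imwrite(f"pics/{sys.argv[1]}c.png",cv2.resize(p,None,fx=7,fy=7,interpolation=cv2.INTER_CUBIC))
E
python3 bar.py s12
```

```text
t 25.8 p [566.5   4.   91.7] yawy 100.7 z [-0.008 -0.    -1.   ] F [-18.6   -4.16  11.61] T [-0.599  2.526 -0.021] g 0.0 q6 -1.96
jig tcp -9.94 -17.47 91.7 Fjig -19.05 -0.58 11.61
s10 (np.int64(29), array([52.29, 46.9 , 42.49]), array([46.9, 47.2, 52.8, 56. , 56.4]))
s12 (np.int64(28), array([56.55, 48.45, 42.23]), array([51.4, 52.3, 56.8, 60.5, 61. ]))
d10 (np.int64(19), array([51.22, 47.7 , 43.01]), array([46.6, 46.9, 50.1, 55.5, 57.2]))
s12d (np.int64(20), array([58.02, 44.22, 43.52]), array([51.8, 52.6, 58.3, 63.5, 64.4]))
```

View pics/s12c.png

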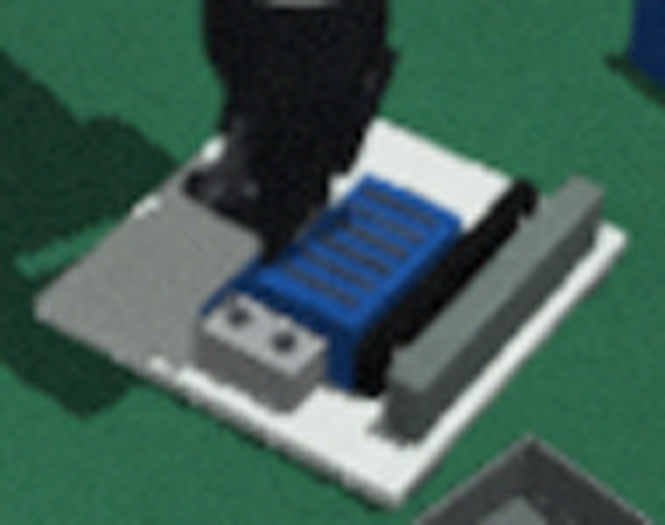

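The bar is in about 4.6 mm, with 19 N forward and 11.6 N down. One small trim, then hold.

Request:
play_rows([
  [[0,0,0,-0.0001,0,-0.0001,0],[0,0,0,-0.0002,0,-0.0001,0],[0,0,0,-0.0003,0,-0.0001,0],[0,0,0,-0.0003,0,-0.0001,0],[0,0,0,-0.0003,0,-0.0001,0],[0,0,0,-0.0003,0,-0.0001,0],[0,0,0,-0.0003,0,-0.0001,0],[0,0,0,-0.0003,0,-0.0001,0],[0,0,0,-0.0003,0,-0.0001,0],[0,0,0,-0.0003,0,-0.0001,0]],
])

```text
time: 27.15
tcp_pos: [566.8, 4.0, 91.7]
tcp_rot: [-0.093, 0.996, 0.0, -0.004]
ft_force: [-17.8, -4.2, 10.3]
grip_width: 0.001
```

```bash
python3 bar.py s13; python3 - <<'E'
from plan import *
jst()
from h import *
p,w=cloud("pics/s13.npz");q=w.reshape(-1,3);c=p.reshape(-1,3).astype(int)
a=np.radians(10.87);d=q[:,:2]-[573,23]
J=np.c_[d@[np.cos(a),np.sin(a)],d@[-np.sin(a),np.cos(a)],q[:,2]]
m=(c[:,2]>c[:,0]+25)&(c[:,2]>c[:,1]+15)&(abs(J[:,0])<70)&(abs(J[:,1])<80)&(J[:,2]>50)&(J[:,2]<58)
print(np.percentile(J[m],[1,99],axis=0).round(1),cv2.minAreaRect(J[m][:,:2].astype(np.float32)))
E
```

```text
t 27.15 p [566.8   4.   91.7] yawy 100.7 z [-0.008 -0.    -1.   ] F [-17.84  -4.17  10.3 ] T [-0.567  2.545 -0.038] g 0.001 q6 -1.96
jig tcp -9.7 -17.51 91.74 Fjig -18.3 -0.73 10.3
s10 (np.int64(29), array([52.29, 46.9 , 42.49]), array([46.9, 47.2, 52.8, 56. , 56.4]))
s13 (np.int64(29), array([56.98, 47.52, 42.7 ]), array([51.5, 52.4, 57.2, 61.4, 62. ]))
d10 (np.int64(19), array([51.22, 47.7 , 43.01]), array([46.6, 46.9, 50.1, 55.5, 57.2]))
s13d (np.int64(16), array([56.66, 47.18, 43.45]), array([52.1, 52.7, 54.9, 61.7, 64.1]))
t 27.25 p [566.8   4.   91.7] yawy 100.69 z [-0.008 -0.    -1.   ] F [-18.61  -3.98  11.13] T [-0.607  2.57   0.066] g -0.002 q6 -1.96
jig tcp -9.69 -17.51 91.74 Fjig -19.03 -0.39 11.13
[[ -0.7 -62.   50.3]
 [ 49.5  22.5  56.4]] ((24.521818161010742, -19.58969497680664), (87.11915588378906, 51.36669921875), 89.99271392822266)
```

View pics/s13.png

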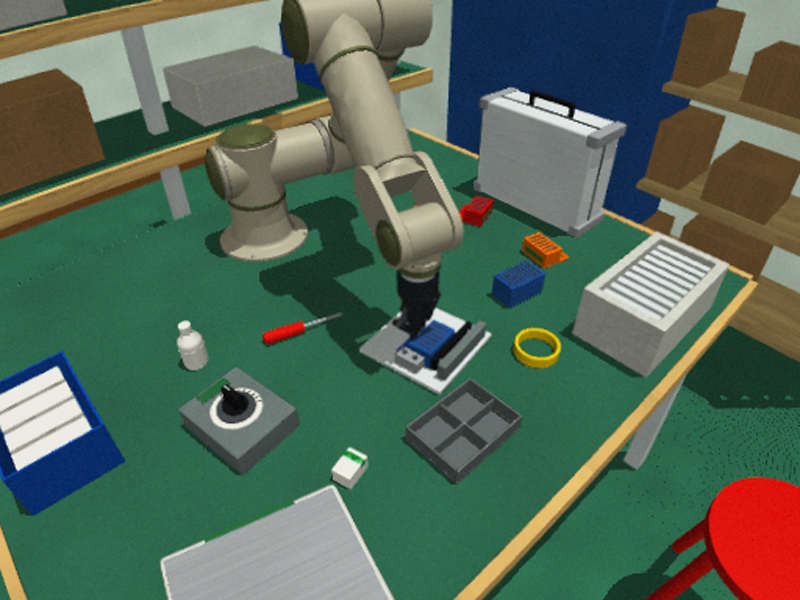

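The bar is in about 4.9 mm and the module is square. The down force is close to the lower limit, so I'll add a touch.

Request:
play_rows([
  [[0,0,0,0,0,0.0001,0],[0,0,0,0,0,0.0002,0],[0,0,0,0,0,0.0003,0],[0,0,0,0,0,0.0003,0],[0,0,0,0,0,0.0003,0],[0,0,0,0,0,0.0003,0],[0,0,0,0,0,0.0003,0],[0,0,0,0,0,0.0003,0],[0,0,0,0,0,0.0003,0],[0,0,0,0,0,0.0003,0]],
])

```text
time: 28.5
tcp_pos: [566.8, 4.0, 91.7]
tcp_rot: [-0.093, 0.996, 0.0, -0.004]
ft_force: [-20.5, -4.0, 13.5]
grip_width: -0.003
```

```bash
python3 bar.py s14; python3 -c "
from plan import *
jst()"
```

```text
t 28.5 p [566.8   4.   91.7] yawy 100.7 z [-0.008 -0.    -1.   ] F [-20.52  -4.05  13.53] T [-0.611  2.68   0.008] g -0.003 q6 -1.96
jig tcp -9.69 -17.49 91.72 Fjig -20.91 -0.11 13.53
s10 (np.int64(29), array([52.29, 46.9 , 42.49]), array([46.9, 47.2, 52.8, 56. , 56.4]))
s14 (np.int64(28), array([57.28, 46.39, 42.53]), array([51.7, 53.1, 57.2, 61.1, 61.8]))
d10 (np.int64(19), array([51.22, 47.7 , 43.01]), array([46.6, 46.9, 50.1, 55.5, 57.2]))
s14d (np.int64(16), array([56.87, 48.85, 43.77]), array([51.8, 52.7, 57.1, 60.4, 62.8]))
t 28.6 p [566.8   4.   91.7] yawy 100.7 z [-0.008 -0.    -1.   ] F [-19.95  -3.75  14.22] T [-0.539  2.69   0.015] g 0.002 q6 -1.96
jig tcp -9.68 -17.5 91.73 Fjig -20.29 0.08 14.22
```

Forward is slightly above 20 N. I'll back the command off a fraction; static friction should keep the bar where it is.

Request:
play_rows([
  [[0,0,0,0.0001,0,0,0],[0,0,0,0.0002,0,0,0],[0,0,0,0.0003,0,0,0],[0,0,0,0.0003,0,0,0],[0,0,0,0.0003,0,0,0],[0,0,0,0.0003,0,0,0],[0,0,0,0.0003,0,0,0],[0,0,0,0.0003,0,0,0],[0,0,0,0.0003,0,0,0],[0,0,0,0.0003,0,0,0]],
])

```text
time: 29.85
tcp_pos: [566.7, 4.0, 91.7]
tcp_rot: [-0.093, 0.996, 0.0, -0.004]
ft_force: [-18.4, -3.8, 12.0]
grip_width: -0.008
```

```bash
python3 bar.py s15; python3 -c "
from plan import *
jst()"
```

```text
t 29.85 p [566.7   4.   91.7] yawy 100.69 z [-0.007 -0.    -1.   ] F [-18.44  -3.84  12.  ] T [-0.479  2.441  0.024] g -0.008 q6 -1.96
jig tcp -9.76 -17.48 91.68 Fjig -18.83 -0.29 12.0
s10 (np.int64(29), array([52.29, 46.9 , 42.49]), array([46.9, 47.2, 52.8, 56. , 56.4]))
s15 (np.int64(29), array([57.39, 46.23, 43.03]), array([52.6, 53.4, 57.3, 61.1, 61.3]))
d10 (np.int64(19), array([51.22, 47.7 , 43.01]), array([46.6, 46.9, 50.1, 55.5, 57.2]))
s15d (np.int64(22), array([56.54, 49.09, 44.49]), array([51.7, 52.2, 56.6, 60.9, 61.2]))
t 29.95 p [566.7   4.   91.7] yawy 100.69 z [-0.007 -0.    -1.   ] F [-18.08  -3.16  12.44] T [-0.524  2.415  0.004] g -0.003 q6 -1.96
jig tcp -9.74 -17.49 91.71 Fjig -18.35 0.31 12.44
```

The push is holding steady at about 18.5 N forward and 12 N down, with the bar about 5 mm in. Handing in.

```bash
python3 -c "
from workcell import manip
print(manip.finish_job())"
```

```text
the job is handed in; nothing more can be done
None
```

The job is handed in at about 30 s, with the arm still holding the push.

- **Knob:** I turned it about 63° counter-clockwise until the twist moment rose to 0.96 N m at the hard stop. The wrist picture then showed its mark at the first tick. The bar's fitted angle was about 2° off the tester's axis, which I put down to fit error.
- **Module:** I took the blue flanged module, set it on the bed with its terminals facing the bar, and slid one end against the stop. The TCP was at jig y -18.0 mm when I felt the touch. From the wrist picture after release the module's centre was at -17.5 mm, against -18 mm nominal.
- **Final push:** With the shut fingertips in the flange corner, the last readings were about 18.5 N forward and 12 N down. The bar is in about 5 mm: the pictures gave 4.5 to 5.7 mm, and the tool's travel about 4.9 mm.

**Disagreements:**
- The forward force briefly read 20.3 to 20.9 N before I eased it off.
- The final scene-camera fit put the module's centre nearer y -19.6 mm. I took that as fit error, since the stop would block that position.
- The side camera was noisier, at 4 to 7 mm of bar travel.

In the last scene picture, the other things that were in view had not moved. The heat sink and one decoy were hidden behind the arm.

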